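Unlock the tea-ball dish and turn its spout to the mug

ROBOT

A 7-joint arm with a two-finger parallel gripper is mounted at the origin on a cart in front of the work surface, level with it; the furniture and walls round the work are solid. World frame = base frame: x ahead of the robot, y to its left, z up, the work surface at z = 0. Lengths are in mm, angles in degrees, forces in N, time in s.
With the tool pointing down it reaches from about 350 to 900 mm from the base axis. Payload 8.1 kg.
Tool frame: the origin (TCP) lies midway between the tips of the shut fingers; the grasp point (between the pads) lies 19 mm behind it; z points along the fingers, y is the line along which they close (so a half turn about z gives the same grasp; the last joint's range is limited). The gripper opens to 85 mm and grips with 20 to 120 N. Pads are 22 mm wide; open, the fingers measure 114 mm over their backs; the gripper's body (76 mm by 85 mm) begins 54 mm behind the grasp point. The pads swing forward as they close: fully open they stand 13 mm farther back than shut.
Start: joints at [-75.035, 24.895, 1.432, 90.138, -0.665, 64.973, -4.303], TCP at [222.42, 584.098, 231.323] pointing down, gripper open.
Joint ranges: [-149.89, 149.89], [-25.12, 119.58], [-72.63, 75.52], [4.76, 147.25], [-75.54, 255.54], [6.69, 114.76], [-157.13, 157.13]. Speed limits (degrees/s): [127.2, 127.2, 172.46, 172.46, 180, 180, 180].

INTERFACE

Orientations are given as [roll, pitch, yaw] about the fixed x, y, z axes, in that order (R = Rz(yaw) Ry(pitch) Rx(roll)).
In Python, from workcell import bot gives the robot as it stands.
- The arm moves only by the tool jog_arm, never from a script. Its argument "targets" is a list that holds one entry, the list of rows, each a list of 4 numbers: the shift along the tool's x, y, z in mm, then the turn about the tool's z in rad. In form: [[[dx, dy, dz, roll], ...]]. A call has 1 to 20 rows; each row shifts and turns the commanded pose from where the row before left it, along the tool's axes as they then stand; what a row does not reach is not made up. A row lasts 1/8 s, in which the tool goes at most 62.5 mm and 10.7 degrees, less where a joint would pass 70% of its speed; a pose out of reach is approached as far as the arm can. A call with a gripper value outside its range is refused whole. "fingers" is the opening in per cent of the stroke, from 0 (shut) to 100 (fully open), set as the call begins (left out, the last holds). The fingers move at their own pace and stop on an object; "grip_force" is the grip in N (left out, the last holds). Time passes only in rows, so rows that do not move let the fingers close. It gives the time, the measured TCP pose, the force, the opening and the grip force at its end, in the units of the state.
- bot.observe(): the state, without advancing time (a new reading comes with each control period).
- bot.capture(name): name is "scene" or "top" or "wrist"; returns the picture (384x512x3 uint8, red, green, blue); there is no depth.
- bot.camera_model(name): a dict with "intrinsics" (3x3 intrinsics, pixels), "R" (3x3) and "t" (3): a world point X has camera coordinates R X + t. Camera axes: x right, y down, z forward; pixel columns grow to the right and rows downward; lengths in mm; the calibration is good to about 2 mm. A picture is of the moment at which its call begins: read the wrist's pose just before it. camera_model takes no time and is no camera call; for the wrist camera it gives the pose at the moment of the call.
- bot.job_done(): hands the job in; it is judged then, once.
The state is a dict: "t": time; "joint_positions": joint angles; "joint_vel": joint speeds; "joint_efforts": joint torques, N m; "eef_pos": TCP position; "tcp_rot": TCP orientation; "contact_force": force on the tool from outside, world axes, zero at the start; "wrist_torque": the same for the moment, N m; "grip_width": finger opening in mm; "finger_force": force on a finger pad.
Only numpy, scipy, OpenCV 4.12 (cv2) and the standard library are available. Lean on these libraries where they do the work, as an engineer would, in place of code of your own. Each camera call takes 0.05 s, during which the arm holds its last target. There are 200 camera calls.

TASK

The blue dish with the loose steel tea ball is twist-locked on its round stand: by its wooden handle turn it anticlockwise (seen from above) until you feel it meet its stop, then lift it straight up about 10 cm above the stand. Up there turn it about a quarter turn clockwise so that its spout points at the white mug, keeping the dish level and the ball resting in its middle all the way, without touching the ball or disturbing the mug, the lemon or the pepper mill. Finish while still holding the dish there, still and level above its stand, with the spout pointing at the mug.

Things in the scene. Friction and masses are not known exactly. Their poses are not given: they have to be found in the camera images.
- dish_handle (a point): Centre of the light wooden grip on top of the blue dish's basket handle, where it is grasped from above: 16 mm thick (dish x), 58 mm long (dish y), 24 mm high, 108 mm above the dish's underside. Thin steel legs run from its ends down to the rim. The dish weighs about 0.28 kg. Dish axes: +x out of the pouring spout, y along the grip, z up.
- dish_middle (a point): Where the ball's centre is when it lies in the middle: on the dish's centre line, 42.5 mm above its underside, 65.5 mm below dish_handle; axes as dish_handle. The blue dish is round, 132 mm across the rim, 45 mm high, open at the top; its floor is a shallow cone rising 11 degrees from the middle. The dish turns about this centre line.
- dish_spout (a point): Tip of the blue pouring spout, a trough that sticks out beyond the rim, 92 mm from the dish's centre line along dish +x. Axes as dish_handle.
- tea_ball_center (a point): Centre of the steel tea ball, 36 mm in diameter, 0.06 kg, lying loose in the middle of the dish.
- stand_top (a point): Centre of the top of the fixed dark wooden round stand, 152 mm across, 12 mm high. Steel claws on it hold down two lugs on the dish's foot. From its locked start the dish turns freely anticlockwise (from above) by 26 to 49 degrees, different each time, to a firm stop, with some 2 mm of play; it lifts off only within the last 8 degrees. The stand's axes do not tell where the stop is.
- mug_center (a point): Centre of the round body of the white mug (80 mm across, 98 mm high, handle on one side), half-way up. It stands on the worktop to the right of the dish, about 200 mm from it, in a direction 75 to 105 degrees clockwise from where the spout points when the dish is at its stop.
- lemon_center (a point): Centre of the lemon (71 x 53 x 51 mm), lying on the front strip of the worktop to the left; leave it alone.
- mill_center (a point): Centre of the wooden pepper mill (58 mm across, 170 mm high), standing on the front strip farther left; leave it alone.
There are look-alikes about, which are no part of the job. There is more than one size of the part that bears tea_ball_center; the job needs the smaller.

How it is judged:
By the outcome, as a careful person would: the job done as asked, in the order asked, and still so for the second after the job is handed in, while the arm keeps its last pose, push and grip.
It also fails if it takes over 64 s, if anything falls off the work surface, if the arm or the gripper's body presses on something with over 40 N, if the wrist force passes 120 N, or if a joint passes its speed limit or range.

## Working session

There is one attempt and no reset: what is moved stays moved. The work goes in short steps, Python scripts to look and compute and a tool call to move; the robot and the scene stay as the last step left them, time stands still between calls to the robot, and variables do not carry over. Pictures are saved under pics/ and viewed, at most 10 in all, crops included, and the job is handed in when it is done.

Besides the shell and the picture viewer there is one more tool, called after ">>>" as name([rows], argument=value, ...), one row to a line, values as JSON. jog_arm: Moves the arm, as the interface text tells. Its arguments: {"type":"object","properties":{"targets":{"type":"array"},"fingers":{"type":"number"},"grip_force":{"type":"number"}},"required":["targets"]}

```bash
mkdir -p pics
python3 - <<'E'
from workcell import bot
import cv2
for n in ("scene","top"):
    im=bot.capture(n); cv2.imwrite(f"pics/{n}0.png",cv2.resize(im[:,:,::-1],(800,600),interpolation=cv2.INTER_CUBIC))
    m=bot.camera_model(n); print(n,m)
o=bot.observe();print(o)
E
```

```text
scene {'intrinsics': array([[459.52794807,   0.        , 259.14022377],
       [  0.        , 459.52794807, 192.46687026],
       [  0.        ,   0.        ,   1.        ]]), 'R': array([[ 0.84981907, -0.52706492, -0.00318179],
       [-0.27699699, -0.4414671 , -0.8534515 ],
       [ 0.44841969,  0.72616071, -0.52116255]]), 't': array([-503.46123856,  219.25850952, 1104.2964572 ])}
top {'intrinsics': array([[407.28839499,   0.        , 250.48402041],
       [  0.        , 407.28839499, 196.29170566],
       [  0.        ,   0.        ,   1.        ]]), 'R': array([[-0.07148427, -0.99743262,  0.00426298],
       [-0.97328589,  0.06881755, -0.21904046],
       [ 0.21818473, -0.01980704, -0.97570646]]), 't': array([ -22.01418107,  563.05224416, 1289.71174947])}
{'t': 0.1, 'joint_positions': array([-75.035166  ,  24.93393441,   1.4306863 ,  90.18288072,
        -0.66537717,  64.97352721,  -4.30512695]), 'joint_vel': array([-0.03307717, -0.08302504, -0.07945712, -0.1189692 ,  0.03334666,
        0.09137902,  0.01229793]), 'joint_efforts': array([ 2.56349835e-03, -6.71751451e+01,  1.02745771e+00, -3.16895735e+01,
        1.56932243e-02,  7.39138399e-03, -1.49640232e-05]), 'eef_pos': array([222.26801723, 583.66447208, 230.59521096]), 'tcp_rot': array([-1.79918249e+02,  6.74253043e-03,  1.59150305e+02]), 'contact_force': array([-0.28540214, -0.41449912, -0.48618455]), 'wrist_torque': array([-0.00142822,  0.058812  ,  0.00971438]), 'finger_force': 0.0, 'grip_width': 85.43151424349031}
```

View pics/scene0.png

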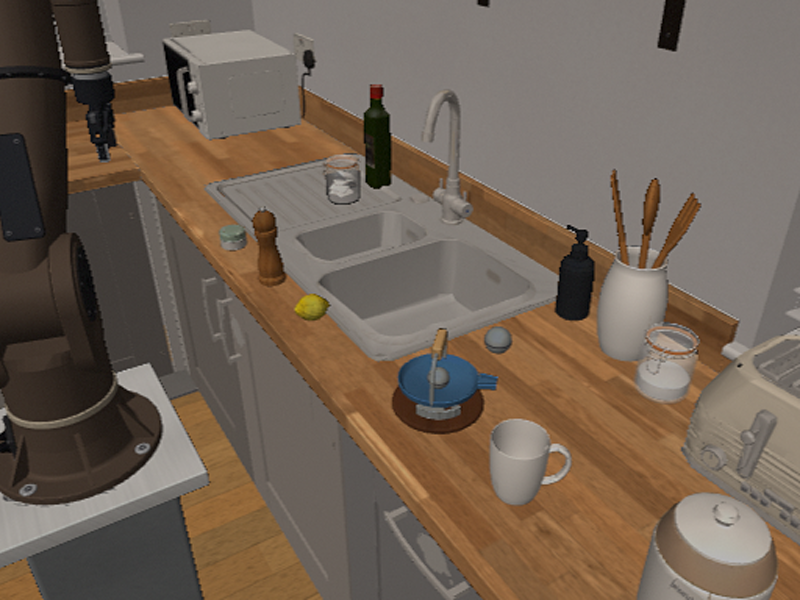

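View pics/top0.png

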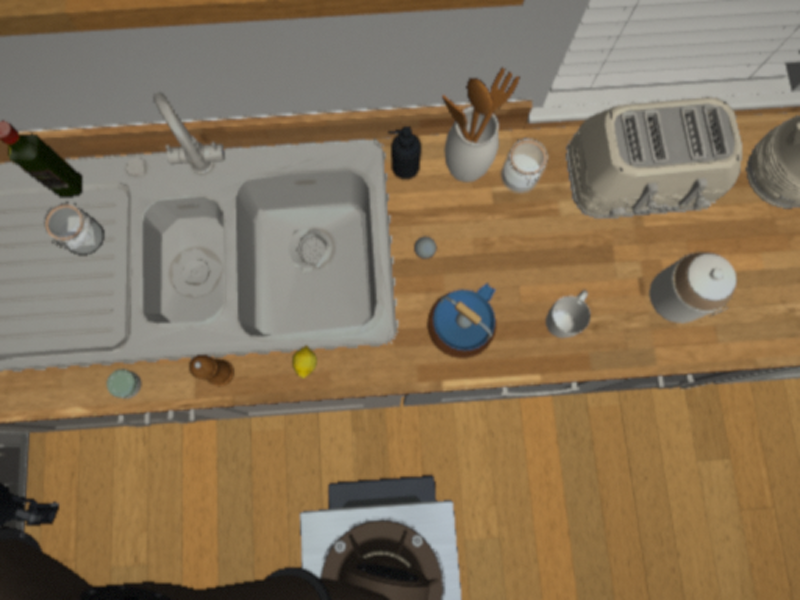

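The scene view shows the dish at about (438,385) with its grip at (440,343), and the mug at (519,460). In the top view the dish is at (463,322), the grip at (466,311), the spout at (487,292) and the mug at (570,315).

These could be taken for the tea ball:
- The ball in the dish, at top (464,321): this is the one, smaller and inside the dish.
- The loose grey ball on the worktop, at top (426,247): bigger, leave it alone.

These could be taken for the mug: the jar at (525,165) and the canister at (700,285). The mug is the one with a handle at (570,315). Next is a close crop.

Run:
```python
from workcell import bot
import cv2, numpy as np
a=bot.capture("scene")[200:330,245:375,::-1]; b=bot.capture("top")[145:245,265:395,::-1]
A=cv2.resize(a,(400,400),interpolation=cv2.INTER_CUBIC); B=cv2.resize(b,(400,308),interpolation=cv2.INTER_CUBIC)
c=np.zeros((400,800,3),np.uint8); c[:,:400]=A; c[:308,400:]=B
cv2.imwrite("pics/c1.png",c)
```

```text
(no output)
```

View pics/c1.png

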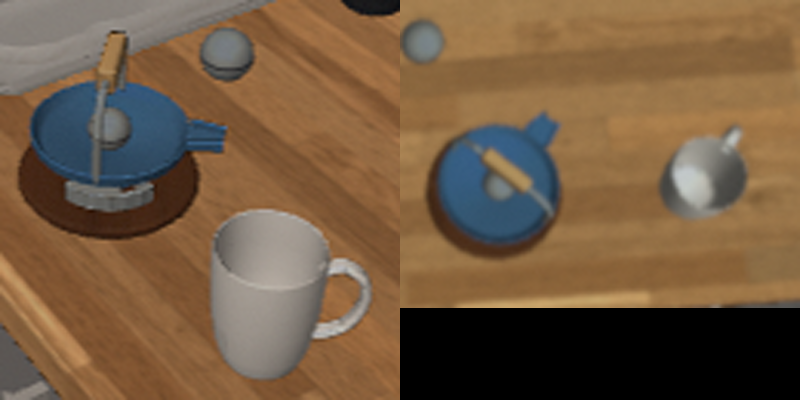

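The crop shows the smaller ball in the dish, at (110,128) left and (499,185) right. The bigger ball lies outside it on the worktop. The grip is at (113,60) left and (507,170) right, the spout tip at (225,138) and (550,124), and the mug rim centre at (270,248) and (709,172).

```bash
cat > h.py <<'E'
from workcell import bot
import cv2, numpy as np
def P(n,m=None):
    m=m or bot.camera_model(n); return m["intrinsics"]@np.c_[m["R"],m["t"]]
def tri(s,t):
    X=cv2.triangulatePoints(P("scene"),P("top"),np.float64(s).reshape(2,1),np.float64(t).reshape(2,1)).ravel()
    return X[:3]/X[3]
def onplane(m,uv,z):
    d=m["R"].T@np.linalg.inv(m["intrinsics"])@np.r_[uv,1]; c=-m["R"].T@m["t"]
    return c+d*(z-c[2])/d[2]
E
python3 - <<'E'
from h import *
k=130/400
f=lambda s,t:tri(np.array(s)*k+[245,200]-.34,(np.array(t)-[400,0])*k+[265,145]-.34)
X={n:f(*v) for n,v in dict(grip=((113,60),(507,170)),spout=((225,138),(550,124)),mugrim=((270,248),(709,172)),ball=((110,128),(499,185))).items()}
for n in X: print(n,X[n].round(1))
m=bot.camera_model("top")
ends=[onplane(m,(np.array(p)-[400,0])*k+[265,145]-.34,X["grip"][2]) for p in((485,152),(529,190))]
d=ends[0]-ends[1]; print("grip ends",ends,np.degrees(np.arctan2(d[1],d[0])),np.hypot(*d[:2]))
g=X["ball"]
for n in("spout","mugrim"): d=X[n]-g; print(n,np.degrees(np.arctan2(d[1],d[0])),np.hypot(*d[:2]))
E
```

```text
grip [ 524.  -214.4  121.6]
spout [ 588.4 -277.2   57.5]
mugrim [ 510.7 -428.9   95.9]
ball [ 522.5 -214.    54.3]
grip ends [array([ 544.73117748, -193.71599022,  121.58095402]), array([ 501.72410398, -234.99245615,  121.58095402])] 43.823701773261334 59.61002441164053
spout -43.77145433883052 91.2826569965806
mugrim -93.12650396146917 215.16283148059847
```

>>> jog_arm([
  [[-28,-32,-3,0],[-28,-32,-3,0],[-28,-32,-3,0],[-28,-32,-3,0],[-28,-32,-3,0],[-28,-32,-3,0],[-28,-32,-3,0],[-28,-32,-3,0],[-28,-32,-3,0],[-28,-32,-3,0],[-28,-32,-3,0],[-28,-32,0,0],[-28,-32,0,0],[-28,-32,0,0],[-28,-32,0,0],[-28,-32,0,0],[-28,-32,0,0],[-28,-32,0,0],[-28,-32,0,0],[-28,-32,0,0]],
])

```text
t: 2.7
eef_pos: [518.4, -214.4, 264.2]
tcp_rot: [180.0, -0.0, 159.2]
contact_force: [0.9, -0.1, -0.2]
grip_width: 85.1
finger_force: 0.0
```

>>> jog_arm([
  [[0,0,0,0.104],[0,0,0,0.104],[0,0,0,0.104],[0,0,0,0.104],[0,0,0,0.104],[0,0,0,0.104],[0,0,0,0.104],[0,0,0,0.104],[0,0,0,0.104],[0,0,0,0.104],[0,0,0,0.104],[0,0,0,0.104],[0,0,0,0.104],[0,0,0,0.104],[0,0,0,0.104],[0,0,0,0.104],[0,0,0,0.104],[0,0,0,0.104],[0,0,0,0.103],[0,0,0,0]],
])

```text
t: 5.2
eef_pos: [517.9, -213.1, 264.1]
tcp_rot: [-180.0, 0.0, 46.0]
contact_force: [-0.5, -0.3, -0.9]
grip_width: 84.8
finger_force: 0.0
```

Run:
```python
from h import *
o=bot.observe()
print(o["t"],o["joint_positions"].round(1),o["eef_pos"],o["tcp_rot"])
m=bot.camera_model("wrist");im=bot.capture("wrist")
cv2.imwrite("pics/w1.png",cv2.resize(im[:,:,::-1],(800,600),interpolation=cv2.INTER_CUBIC))
import pickle;pickle.dump(m,open("w1.pkl","wb"))
Pm=P("",m)
for X in([523,-214,121.6],[588,-279,57],[511,-429,96]):
    u=Pm@np.r_[X,1]; print(u[:2]/u[2]*1.5625)
```

```text
5.2 [-26.5  26.4  63.7  99.8 -25.1  69.7  -0.1] [ 517.94100063 -213.11287313  264.07210024] [-1.79982979e+02  2.57842779e-02  4.60353845e+01]
[407.965905   281.23945411]
[520.76965972 264.16568024]
[576.34809351 465.55967031]
```

View pics/w1.png

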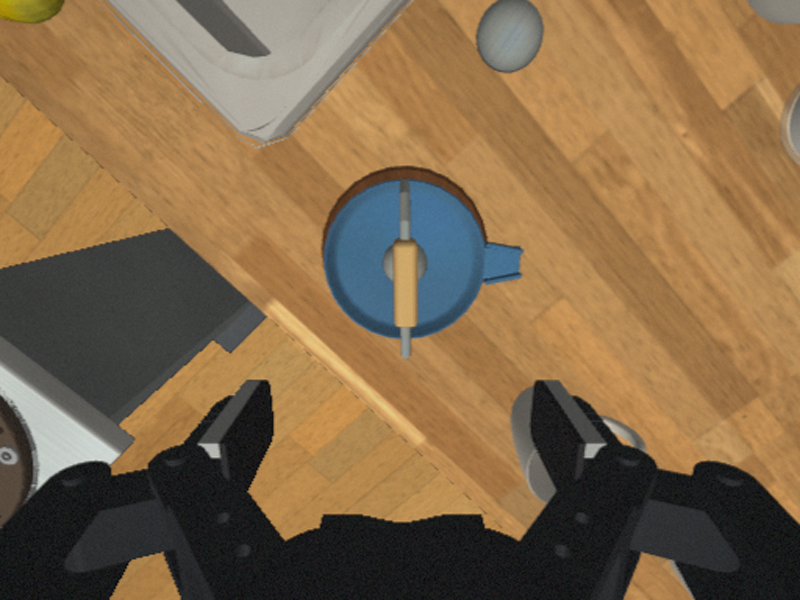

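The wrist view shows the grip upright at (405,283), with the ball behind it at (405,263) and the spout at (520,263). This agrees with the estimate to about 2 mm. The mug is at bottom right, about (555,450). Next I descend.

>>> jog_arm([
  [[2.2,2.9,13,0],[0,0,15,0],[0,0,15,0],[0,0,15,0],[0,0,15,0],[0,0,15,0],[0,0,15,0],[0,0,12,0],[0,0,12,0],[0,0,10,0],[0,0,10,0],[0,0,8,0],[0,0,5,0],[0,0,2,0],[0,0,0,0]],
])

```text
t: 7.12
eef_pos: [521.6, -213.8, 102.4]
tcp_rot: [180.0, -0.0, 46.0]
contact_force: [0.3, -0.9, 0.1]
grip_width: 85.5
finger_force: 0.0
```

Run:
```python
from h import *
o=bot.observe()
print(o["t"],o["joint_positions"].round(1),o["eef_pos"],o["tcp_rot"],o["contact_force"],o["wrist_torque"])
im=bot.capture("wrist")
cv2.imwrite("pics/w2.png",im[:,:,::-1])
```

```text
7.125 [-18.6  36.5  53.3 110.  -36.9  52.5   9.2] [ 521.64680952 -213.80054855  102.38008532] [ 1.79993426e+02 -4.63364292e-03  4.59892954e+01] [ 0.26106692 -0.92379168  0.12364274] [-0.0477807   0.02357909 -0.00136602]
```

View pics/w2.png

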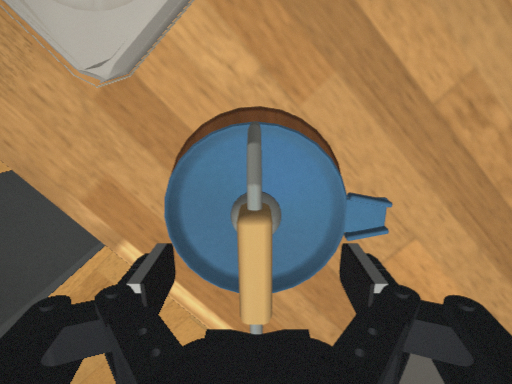

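The grip at (255,265) is centred between the fingers at x 175 and 340. Closing.

>>> jog_arm([
  [[0,0,0,0],[0,0,0,0],[0,0,0,0],[0,0,0,0],[0,0,0,0],[0,0,0,0],[0,0,0,0],[0,0,0,0],[0,0,0,0],[0,0,0,0],[0,0,0,0],[0,0,0,0]],
], fingers=0, grip_force=60)

```text
t: 8.68
eef_pos: [521.5, -213.5, 102.4]
tcp_rot: [-180.0, -0.0, 46.0]
contact_force: [-0.8, 3.0, 5.4]
grip_width: 15.1
finger_force: 58.9
```

Run:
```python
from h import *
o=bot.observe()
print(o["t"],o["joint_positions"].round(1),o["eef_pos"],o["tcp_rot"],o["contact_force"],o["wrist_torque"],o["grip_width"])
```

```text
8.675 [-18.6  36.5  53.3 110.  -36.9  52.5   9.2] [ 521.51430231 -213.4899721   102.4149433 ] [-1.79973760e+02 -1.88935733e-02  4.59995370e+01] [-0.8345728   2.96062203  5.44567365] [0.585458   0.45686962 0.0314127 ] 15.115731213415861
```

>>> jog_arm([
  [[0,0,0,-0.02],[0,0,0,-0.035],[0,0,0,-0.035],[0,0,0,-0.035],[0,0,0,-0.035],[0,0,0,-0.035],[0,0,0,-0.035],[0,0,0,-0.035],[0,0,0,-0.035],[0,0,0,-0.035],[0,0,0,-0.035],[0,0,0,-0.035],[0,0,0,-0.02],[0,0,0,0]],
])

```text
t: 10.42
eef_pos: [521.6, -213.7, 102.4]
tcp_rot: [180.0, -0.0, 70.4]
contact_force: [0.4, -1.2, 1.2]
grip_width: 14.9
finger_force: 58.7
```

```bash
cat > s.py <<'E'
from h import *
o=bot.observe()
print(o["t"],o["joint_positions"].round(1),o["eef_pos"].round(1),o["tcp_rot"].round(2),o["contact_force"].round(1),o["wrist_torque"].round(3),o["grip_width"].round(2))
E
python3 s.py
```

```text
Traceback (most recent call last):
  File "s.py", line 3, in <module>
    print(o["t"],o["joint_positions"].round(1),o["eef_pos"].round(1),o["tcp_rot"].round(2),o["contact_force"].round(1),o["wrist_torque"].round(3),o["grip_width"].round(2))
                                                                                                                                                  ^^^^^^^^^^^^^^^^^^^^^
AttributeError: 'float' object has no attribute 'round'
```

```bash
sed -i 's/,o\["grip_width"\].round(2)/,o["grip_width"]/' s.py; python3 s.py
```

```text
10.425 [-14.9  33.8  46.6 109.8 -31.8  50.2  28.4] [ 521.6 -213.7  102.4] [ 1.800e+02 -2.000e-02  7.036e+01] [ 0.4 -1.2  1.2] [-0.422 -0.463  0.001] 14.890471967266796
```

>>> jog_arm([
  [[0,0,0,-0.0175],[0,0,0,-0.0175],[0,0,0,-0.0175],[0,0,0,0]],
])

```text
t: 10.92
eef_pos: [521.6, -213.7, 102.3]
tcp_rot: [180.0, -0.0, 73.4]
contact_force: [1.7, -0.6, 1.3]
grip_width: 15.2
finger_force: 58.8
```

```bash
python3 s.py
```

```text
10.925 [-14.4  33.5  45.7 109.7 -31.1  49.9  30.8] [ 521.6 -213.7  102.3] [ 1.7999e+02 -1.0000e-02  7.3370e+01] [ 1.7 -0.6  1.3] [-0.435 -0.513  0.012] 15.192090868287192
```

>>> jog_arm([
  [[0,0,0,-0.0175],[0,0,0,-0.0175],[0,0,0,-0.0175],[0,0,0,0]],
])

```text
t: 11.42
eef_pos: [521.7, -213.7, 102.4]
tcp_rot: [180.0, -0.0, 76.4]
contact_force: [1.7, -1.0, 2.6]
grip_width: 15.2
finger_force: 58.8
```

```bash
python3 s.py
```

```text
11.425 [-13.9  33.2  44.9 109.7 -30.5  49.7  33.2] [ 521.7 -213.7  102.4] [ 1.7999e+02 -1.0000e-02  7.6390e+01] [ 1.7 -1.   2.6] [-0.383 -0.551  0.058] 15.20029868341586
```

>>> jog_arm([
  [[0,0,0,-0.0175],[0,0,0,-0.0175],[0,0,0,0]],
])

```text
t: 11.8
eef_pos: [521.6, -213.7, 102.3]
tcp_rot: [180.0, -0.0, 78.4]
contact_force: [1.8, -2.1, 2.5]
grip_width: 15.3
finger_force: 58.9
```

```bash
python3 s.py
```

```text
11.8 [-13.5  33.   44.3 109.7 -30.1  49.5  34.8] [ 521.6 -213.7  102.3] [ 1.800e+02 -1.000e-02  7.839e+01] [ 1.8 -2.1  2.5] [-0.403 -0.506  0.074] 15.292845754833213
```

>>> jog_arm([
  [[0,0,0,-0.0175],[0,0,0,-0.0175],[0,0,0,0]],
])

```text
t: 12.18
eef_pos: [521.6, -213.7, 102.3]
tcp_rot: [180.0, -0.0, 80.4]
contact_force: [1.4, -2.4, 3.8]
grip_width: 15.3
finger_force: 59.0
```

```bash
python3 s.py
```

```text
12.175 [-13.2  32.9  43.8 109.6 -29.6  49.4  36.4] [ 521.6 -213.7  102.3] [179.99  -0.    80.4 ] [ 1.4 -2.4  3.8] [-0.338 -0.556  0.01 ] 15.333451179828906
```

>>> jog_arm([
  [[0,0,0,-0.0175],[0,0,0,-0.0175],[0,0,0,0]],
])

```text
t: 12.55
eef_pos: [521.6, -213.8, 102.3]
tcp_rot: [180.0, -0.0, 82.4]
contact_force: [1.5, -1.6, 3.7]
grip_width: 15.0
finger_force: 59.0
```

```bash
python3 s.py
```

```text
12.55 [-12.9  32.7  43.2 109.6 -29.2  49.2  37.9] [ 521.6 -213.8  102.3] [179.99  -0.    82.41] [ 1.5 -1.6  3.7] [-0.403 -0.545 -0.003] 14.995550921769727
```

>>> jog_arm([
  [[0,0,0,-0.0175],[0,0,0,-0.0175],[0,0,0,0]],
])

```text
t: 12.92
eef_pos: [521.6, -213.7, 102.3]
tcp_rot: [180.0, -0.0, 84.4]
contact_force: [1.7, -1.8, 4.4]
grip_width: 15.3
finger_force: 59.1
```

```bash
python3 s.py
```

```text
12.925 [-12.5  32.5  42.6 109.6 -28.8  49.1  39.5] [ 521.6 -213.7  102.3] [ 1.800e+02 -1.000e-02  8.441e+01] [ 1.7 -1.8  4.4] [-0.359 -0.51  -0.028] 15.29239713774767
```

>>> jog_arm([
  [[0,0,0,-0.0175],[0,0,0,-0.0175],[0,0,0,0]],
])

```text
t: 13.3
eef_pos: [521.4, -213.8, 102.3]
tcp_rot: [-180.0, -0.0, 86.3]
contact_force: [1.2, 0.4, 6.0]
grip_width: 15.4
finger_force: 59.6
```

```bash
python3 s.py
```

```text
13.3 [-12.2  32.3  42.1 109.6 -28.4  48.9  41.1] [ 521.4 -213.8  102.3] [-1.800e+02 -2.000e-02  8.632e+01] [1.2 0.4 6. ] [-0.204 -0.388 -0.873] 15.373568967540955
```

>>> jog_arm([
  [[0,0,0,-0.0175],[0,0,0,-0.0175],[0,0,0,0]],
])

```text
t: 13.68
eef_pos: [521.3, -213.8, 102.3]
tcp_rot: [180.0, -0.0, 88.2]
contact_force: [0.2, -0.6, 5.8]
grip_width: 15.2
finger_force: 68.6
```

```bash
python3 s.py
```

```text
13.675 [-11.8  32.2  41.5 109.6 -28.   48.8  42.6] [ 521.3 -213.8  102.3] [ 1.800e+02 -4.000e-02  8.823e+01] [ 0.2 -0.6  5.8] [-0.064 -0.334 -1.808] 15.207643058833403
```

The torque step to −1.8 N m near 86° is the stop. I back off a little to unload it, then lift.

>>> jog_arm([
  [[0,0,0,0.02],[0,0,0,0.02],[0,0,0,0],[0,0,-1,0],[0,0,-2,0],[0,0,-2,0],[0,0,-2,0],[0,0,-2,0],[0,0,-2,0],[0,0,-1,0],[0,0,0,0]],
])

```text
t: 15.05
eef_pos: [521.0, -213.5, 114.3]
tcp_rot: [-179.9, -0.0, 86.1]
contact_force: [-0.5, -0.3, -3.4]
grip_width: 15.4
finger_force: 60.7
```

```bash
python3 s.py
```

```text
15.05 [-12.8  31.5  42.9 109.  -27.5  50.3  40.2] [ 521.  -213.5  114.3] [-1.7994e+02 -3.0000e-02  8.6130e+01] [-0.5 -0.3 -3.4] [ 0.012 -0.031  0.06 ] 15.412816923800783
```

>>> jog_arm([
  [[0,0,-1,0],[0,0,-3,0],[0,0,-5,0],[0,0,-7,0],[0,0,-7,0],[0,0,-7,0],[0,0,-7,0],[0,0,-7,0],[0,0,-7,0],[0,0,-7,0],[0,0,-7,0],[0,0,-7,0],[0,0,-6,0],[0,0,-5,0],[0,0,-3,0],[0,0,-2,0],[0,0,0,0],[0,0,0,0]],
])

```text
t: 17.3
eef_pos: [521.5, -213.7, 202.1]
tcp_rot: [-180.0, -0.0, 86.1]
contact_force: [-0.4, 0.0, -3.9]
grip_width: 15.4
finger_force: 60.7
```

>>> jog_arm([
  [[0,0,0,0.01],[0,0,0,0.02],[0,0,0,0.03],[0,0,0,0.04],[0,0,0,0.05],[0,0,0,0.05],[0,0,0,0.05],[0,0,0,0.05],[0,0,0,0.05],[0,0,0,0.05],[0,0,0,0.05],[0,0,0,0.05],[0,0,0,0.05],[0,0,0,0.05],[0,0,0,0.04],[0,0,0,0.03],[0,0,0,0.02],[0,0,0,0.01],[0,0,0,0]],
])

```text
t: 19.68
eef_pos: [521.6, -213.7, 202.3]
tcp_rot: [180.0, -0.0, 46.0]
contact_force: [0.3, -0.5, -3.1]
grip_width: 15.5
finger_force: 60.8
```

```bash
python3 s.py
```

```text
19.675 [-23.   29.5  58.9 104.1 -28.4  62.7   2.2] [ 521.6 -213.7  202.3] [180.    -0.    45.99] [ 0.3 -0.5 -3.1] [-0.004  0.01   0.015] 15.500919828536144
```

>>> jog_arm([
  [[0,0,0,0.01],[0,0,0,0.02],[0,0,0,0.03],[0,0,0,0.04],[0,0,0,0.05],[0,0,0,0.05],[0,0,0,0.05],[0,0,0,0.05],[0,0,0,0.05],[0,0,0,0.04],[0,0,0,0.03],[0,0,0,0.02],[0,0,0,0.01],[0,0,0,0]],
])

```text
t: 21.42
eef_pos: [521.6, -213.8, 202.3]
tcp_rot: [180.0, -0.0, 20.2]
contact_force: [-0.2, 0.7, -3.7]
grip_width: 15.1
finger_force: 60.7
```

```bash
python3 s.py
```

```text
21.425 [-26.3  33.   66.2 104.3 -33.4  65.2 -18.3] [ 521.6 -213.8  202.3] [180.    -0.    20.21] [-0.2  0.7 -3.7] [-0.007  0.005  0.025] 15.100786319884559
```

>>> jog_arm([
  [[0,0,0,0.01],[0,0,0,0.02],[0,0,0,0.03],[0,0,0,0.04],[0,0,0,0.04],[0,0,0,0.04],[0,0,0,0.04],[0,0,0,0.04],[0,0,0,0.04],[0,0,0,0.04],[0,0,0,0.03],[0,0,0,0.02],[0,0,0,0.01],[0,0,0,0]],
])

```text
t: 23.18
eef_pos: [521.6, -213.8, 202.3]
tcp_rot: [-180.0, -0.0, -2.7]
contact_force: [0.1, 0.6, -3.3]
grip_width: 15.3
finger_force: 60.7
```

```bash
python3 s.py
python3 - <<'E'
from h import *
W=bot.capture("wrist")[:,:,::-1];T=bot.capture("top")[135:245,260:400,::-1]
cv2.imwrite("pics/f.png",np.hstack([cv2.resize(W,(420,315)),cv2.resize(T,(380,315))]))
S=bot.capture("scene")[150:330,220:400,::-1]
cv2.imwrite("pics/fs.png",cv2.resize(S,(600,600),interpolation=cv2.INTER_CUBIC))
E
```

```text
23.175 [-28.1  36.   71.2 104.4 -37.   67.4 -37.4] [ 521.6 -213.8  202.3] [-180.     -0.     -2.71] [ 0.1  0.6 -3.3] [0.03  0.015 0.069] 15.264156232585874
```

View pics/f.png

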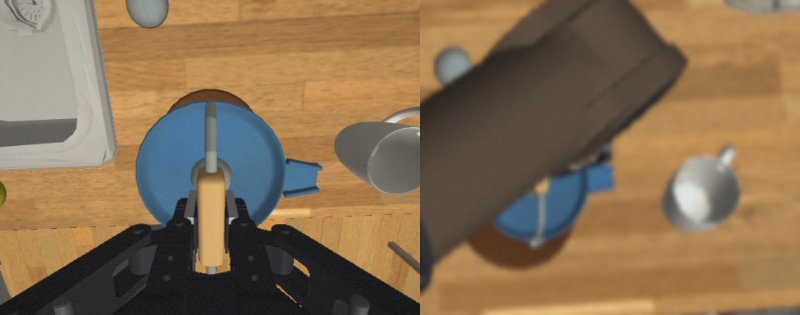

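View pics/fs.png

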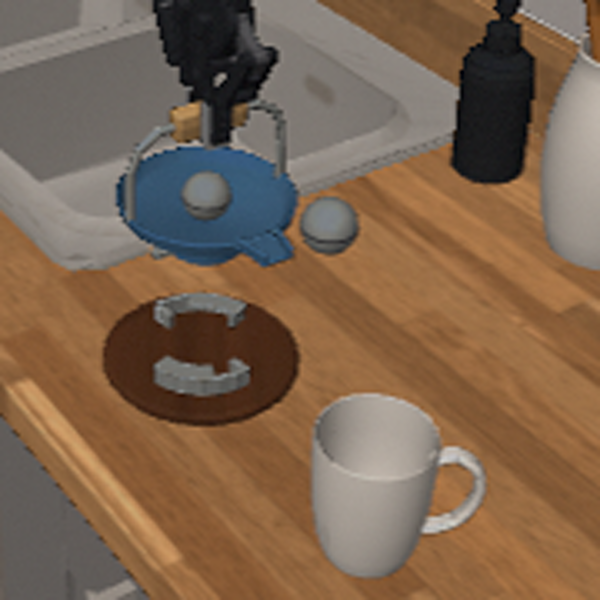

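The dish is held level about 100 mm up, with the ball in its middle at scene (207,195). In the wrist view the spout tip is at about (320,178) and the mug rim at about (396,158). I check the spout's bearing numerically.

Run:
```python
from h import *
m=bot.camera_model("wrist");k=512/420
c=np.array([521.6,-213.8])
for n,uv,z in(("spout",(320.5,178.5),157.5),("ball",(211,174),155),("grip top",(211,173),233),("legtop",(211,104),150)):
    X=onplane(m,np.array(uv)*k,z); d=X[:2]-c; print(n,X.round(1),np.degrees(np.arctan2(d[1],d[0])),np.hypot(*d))
s=bot.camera_model("scene")
X=onplane(s,np.array([267,256])*.3+[220,150],157.5);d=X[:2]-c;print(X,np.degrees(np.arctan2(d[1],d[0])),np.hypot(*d))
# mug base/rim from scene, top
for uv,z in(((377,436),98),):
    print("mug scene",onplane(s,np.array(uv)*.3+[220,150],z))
t=bot.camera_model("top"); print("mug top",onplane(t,(np.array([705,190])-[420,0])*[140/380,110/315]+[260,135],98))
Pm=P("",m)
for X in([510.7,-429,98],): u=Pm@np.r_[X,1]; print("mug rim pred",u[:2]/u[2]/k)
```

```text
spout [ 516.8 -309.2  157.5] -92.90397645626449 95.48328758619401
ball [ 524.4 -214.6  155. ] -15.460001959514036 2.8546075516823906
grip top [ 553.7 -215.8  233. ] -3.618459909856277 32.209350435655445
legtop [ 583.5 -217.3  150. ] -3.214251880277252 61.98087642646846
[ 512.64020266 -304.01861257  157.5       ] -95.67156535860825 90.66242894693823
mug scene [ 507.74677428 -432.39926059   98.        ]
mug top [ 509.39386504 -428.48503159   98.        ]
mug rim pred [403.93000958 159.36302947]
```

>>> jog_arm([
  [[0,0,0,-0.007],[0,0,0,-0.008],[0,0,0,0],[0,0,0,0],[0,0,0,0],[0,0,0,0]],
])

```text
t: 24.08
eef_pos: [521.6, -213.7, 202.3]
tcp_rot: [-180.0, -0.0, -1.8]
contact_force: [0.0, 0.1, -4.0]
grip_width: 15.3
finger_force: 60.7
```

```bash
python3 s.py; python3 -c "
from workcell import bot
print(bot.job_done())"
```

```text
24.075 [-28.   35.8  71.  104.4 -36.9  67.3 -36.7] [ 521.6 -213.7  202.3] [-180.     -0.     -1.85] [ 0.   0.1 -4. ] [ 0.029  0.018 -0.002] 15.25627871559957
the job is handed in; nothing more can be done
None
```

I handed the job in at 24 s. The dish was turned to its stop, lifted 10 cm and turned clockwise, and is held still and level above the stand with the ball in its middle and the spout within about 2° of the mug by camera estimate; the hand-in gave no verdict.

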